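Level the glass counter shelf on the right leg

TASK

The raised glass shelf flap beside the basin needs its missing leg: of the four look-alike brass legs, pick the one that, standing on the black disc under the flap's free end, will hold the flap level. Stand it upright on the middle of that disc and let go, then swing the flap down gently so that it rests level on the leg. Do not shift the soap bottle, the tumbler or the cream jar.

Things in the scene. Friction and masses are not known exactly. Their poses are not given: they have to be found in the camera images.
- stand: Fixed white ceramic hinge stand, block 150 x 60 x 52 mm (its x, y, z; y from -15 to +45 mm) with a steel hinge rod along its x axis, 80 mm above the counter. Origin on the counter under the rod's middle. The flap extends to the stand's -y.
- hinge_mid (a point): Middle of the hinge rod (the flap's turning axis, along the stand's x), 80 mm above the counter. When the flap is level its underside lies in the plane 80 mm above the counter.
- flap (a joint): Glass flap, 140 mm wide (stand x), 8 mm thick, 15 to 234 mm from the hinge axis, 0.6 kg. Value in rad: 0 = level, positive = free edge raised, pi/2 = upright. Its underside plane passes through the hinge axis. Starts about upright; the stiff hinge holds it above about 1.0 rad, lower than that it sinks slowly by its own weight, down to -0.38 if unsupported.
- flap_edge (a point): Middle of the flap's free edge (a steel strip 10 mm thick), on its upper face, 229 mm from the hinge axis.
- rest_spot (a point): Point on the counter under the flap's free end (185 mm from the hinge axis, along the stand's -y), where the disc under the flap lies.
- disc_thin: Black round levelling disc fixed to the counter, 60 mm diameter, 8 mm thick; origin at the centre of its underside, on the counter. Of the two discs (8 and 20 mm thick) one lies under the flap's free end, the other stands aside; which one is where varies.
- disc_thick: Black round levelling disc fixed to the counter, 60 mm diameter, 20 mm thick; origin at the centre of its underside, on the counter. Of the two discs (8 and 20 mm thick) one lies under the flap's free end, the other stands aside; which one is where varies.
- leg_a: Loose upright polished-brass shelf leg, 48 mm long, a turned post: foot flange 32 mm diameter and 6 mm high, stem 22 mm diameter, flat cap 26 mm diameter and 4 mm high. Origin at the centre of its underside, z up its axis. One of four look-alikes 48, 60, 72 and 84 mm long. Mass 0.1 to 0.25 kg.
- leg_b: Loose upright polished-brass shelf leg, 60 mm long, a turned post: foot flange 32 mm diameter and 6 mm high, stem 22 mm diameter, flat cap 26 mm diameter and 4 mm high. Origin at the centre of its underside, z up its axis. One of four look-alikes 48, 60, 72 and 84 mm long. Mass 0.1 to 0.25 kg.
- leg_c: Loose upright polished-brass shelf leg, 72 mm long, a turned post: foot flange 32 mm diameter and 6 mm high, stem 22 mm diameter, flat cap 26 mm diameter and 4 mm high. Origin at the centre of its underside, z up its axis. One of four look-alikes 48, 60, 72 and 84 mm long. Mass 0.1 to 0.25 kg.
- leg_d: Loose upright polished-brass shelf leg, 84 mm long, a turned post: foot flange 32 mm diameter and 6 mm high, stem 22 mm diameter, flat cap 26 mm diameter and 4 mm high. Origin at the centre of its underside, z up its axis. One of four look-alikes 48, 60, 72 and 84 mm long. Mass 0.1 to 0.25 kg.
- soap: Amber soap bottle, 64 mm diameter, 150 mm tall, bystander. Origin at the centre of its underside.
- tumbler: White ceramic tumbler, 72 mm across the rim, 100 mm tall, bystander. Origin at the centre of its underside.
- cream: Blue cream jar with white lid, 64 mm diameter, 60 mm tall, bystander. Origin at the centre of its underside.
Not all that is in view belongs to the job. What is shaped like the leg_c but pink or turquoise is not meant. Leave any blue or green look-alike of the leg_b alone.

How it is judged:
On the way:
1. the leg of the right length stands upright on the disc under the flap, let go, while the flap is still raised (value of joint flap above 0.3 rad and ((horizontal distance between leg_c and disc_thin below 0.014 m and horizontal distance between disc_thin and rest_spot below 0.04 m and angle between leg_c's own z axis and vertical below 0.08 rad and contact force between the fingers and leg_c below 0.05 N and linear speed of leg_c below 0.03 m/s) or (horizontal distance between leg_b and disc_thick below 0.014 m and horizontal distance between disc_thick and rest_spot below 0.04 m and angle between leg_b's own z axis and vertical below 0.08 rad and contact force between the fingers and leg_b below 0.05 N and linear speed of leg_b below 0.03 m/s))), for 0.2 s.
At the end, for the whole second after the job is handed in: The flap is at rest, level within 0.028 rad, carried by the leg of matching length, which stands upright (within 0.08 rad) on the disc under the free end, its centre within 14 mm of the disc's centre, released and still (value of joint flap between -0.028 and 0.028 rad and velocity of joint flap between -0.05 and 0.05 rad/s and ((horizontal distance between leg_c and disc_thin below 0.014 m and horizontal distance between disc_thin and rest_spot below 0.04 m and angle between leg_c's own z axis and vertical below 0.08 rad and contact force between the fingers and leg_c below 0.05 N and linear speed of leg_c below 0.03 m/s and contact force between leg_c and flap above 0.2 N) or (horizontal distance between leg_b and disc_thick below 0.014 m and horizontal distance between disc_thick and rest_spot below 0.04 m and angle between leg_b's own z axis and vertical below 0.08 rad and contact force between the fingers and leg_b below 0.05 N and linear speed of leg_b below 0.03 m/s and contact force between leg_b and flap above 0.2 N))); the robot touches nothing.
It fails at once if the flap is lowered too fast (over 2 rad/s) (velocity of joint flap below -2 rad/s).
It fails at once if the robot presses the glass flap with more than 45 N (contact force between any of the fingers, the arm and flap above 45 N).
It fails at once if the soap bottle is shifted more than 30 mm or tipped (distance of soap from where it was at the start of the episode above 0.03 m or angle between soap's own z axis and vertical above 0.4 rad).
It fails at once if the tumbler is shifted more than 30 mm or tipped (distance of tumbler from where it was at the start of the episode above 0.03 m or angle between tumbler's own z axis and vertical above 0.4 rad).
It fails at once if the cream jar is shifted more than 30 mm or tipped (distance of cream from where it was at the start of the episode above 0.03 m or angle between cream's own z axis and vertical above 0.4 rad).
It also fails if it takes over 59 s, if anything falls off the work surface, if the arm or the gripper's body presses on something with over 40 N, if the wrist force passes 120 N, or if a joint passes its speed limit or range.

ROBOT

A 6-joint arm with a two-finger parallel gripper is mounted at the origin on the work surface. World frame = base frame: x ahead of the robot, y to its left, z up, the work surface at z = 0. Lengths are in m, angles in rad, forces in N, time in s.
With the tool pointing down it reaches from about 0.275 to 0.75 m from the base axis. Payload 10.2 kg.
Tool frame: the origin (TCP) lies midway between the tips of the shut fingers; the grasp point (between the pads) lies 19 mm behind it; z points along the fingers, y is the direction in which the jaws open and shut (so a half turn about z gives the same grasp; the last joint's range is limited). The gripper opens to 85 mm and grips with 20 to 120 N. Pads are 22 mm wide; open, the fingers measure 114 mm over their backs; the gripper's body (76 mm by 85 mm) begins 54 mm behind the grasp point. The pads swing forward as they close: fully open they stand 13 mm farther back than shut.
Start: joints at [-1.406, 0.313, 1.498, -0, 1.331, -0.223], TCP at [0.199, -0.486, 0.231] pointing down, gripper open.
Joint ranges: [-2.94, 2.94], [-0.97, 2.17], [0.19, 2.56], [-1.23, 4.37], [0.02, 3.11], [-2.88, 2.88]. Speed limits (rad/s): [2.39, 2.39, 3.01, 3.14, 3.14, 3.14].

INTERFACE

Orientations are given as a unit quaternion [w, x, y, z].
In Python, from cell import bot gives the robot as it stands.
- The arm moves only by the tool move_arm, never from a script. Its argument "targets" is a list that holds one entry, the list of rows, each a list of 7 numbers: the opening, from -1 (shut) to 1 (fully open), then the shift along the tool's x, y, z in units of 0.25 m (1.0 is 0.25 m), then the turn, a rotation vector about the tool's x, y, z in units of 90 degrees (1.0 is 90 degrees). A call has 1 to 20 rows; each row shifts and turns the commanded pose from where the row before left it, along the tool's axes as they then stand; what a row does not reach is not made up. A row lasts 1/12 s, in which the tool goes at most 41.7 mm and 7.16 degrees, less where a joint would pass 70% of its speed; a pose out of reach is approached as far as the arm can. A call with a number of a shift or a turn outside -1 to 1 is refused whole. A call with a gripper value outside its range is refused whole. The fingers move at their own pace and stop on an object; "newtons" is the grip in N (left out, the last holds). Time passes only in rows, so rows that do not move let the fingers close. It gives the time, the measured TCP pose, the force and the opening at its end, in the units of the state.
- bot.state(): the state, without advancing time (a new reading comes with each control period).
- bot.camera(name): name is "side" or "top" or "wrist"; returns the picture (480x640x3 uint8, blue, green, red); there is no depth.
- bot.calibration(name): a dict with "K" (3x3 intrinsics, pixels), "R" (3x3) and "t" (3): a world point X has camera coordinates R X + t. Camera axes: x right, y down, z forward; pixel columns grow to the right and rows downward; lengths in m; the calibration is good to about 2 mm. A picture is of the moment at which its call begins: read the wrist's pose just before it. calibration takes no time and is no camera call; for the wrist camera it gives the pose at the moment of the call.
- bot.hand_in(): hands the job in, once; it reports no verdict.
Trained networks look in the newest picture that a camera, given by its name, has taken for a name from the list of things; names that differ only in an ending like _2 or _b are one class to them, and where a whole thing is asked for, a point or a joint stands for the part that bears it (a point fixed in the world has none). Each returns a list of dicts, best first, with "p" (0 to 1); they miss things now and then, are a little off and sometimes report something else, mostly with a low value. They report only what shows in the picture. A call takes as long as a camera call. They do not tell look-alikes from the thing itself.
- bot.regions_of(camera, label): "pixels" (480x640 bool, what is visible of it) and "box" ([centre column, centre row, width, height] in pixels, round what is visible of it).
The state is a dict: "clock": time; "joint_pos": joint angles; "joint_velocities": joint speeds; "effort": joint torques, N m; "ee_pos": TCP position; "orientation": TCP orientation; "wrist_force": force on the tool from outside, world axes, zero at the start; "wrist_torque": the same for the moment, N m; "gripper_width": opening from 0.0 (shut) to 1.0 (fully open).
Only numpy, scipy, OpenCV 4.12 (cv2) and the standard library are available. Lean on these libraries where they do the work, as an engineer would, in place of code of your own. Each camera call takes 0.05 s, during which the arm holds its last target. There are 200 camera calls.

## Working session

There is one attempt and no reset: what is moved stays moved. The work goes in short steps, Python scripts to look and compute and a tool call to move; the robot and the scene stay as the last step left them, time stands still between calls to the robot, and variables do not carry over. Pictures are saved under pics/ and viewed, about 8 in all and at most 12, crops included, and the job is handed in when it is done.

Besides the shell and the picture viewer there is one more tool, called after "Request:" as name(argument=value, ...), one argument or row to a line, values as JSON. move_arm: Moves the arm, as the interface text tells. Its arguments: {"type":"object","properties":{"targets":{"type":"array","items":{"type":"array","items":{"type":"array","items":{"type":"number","minimum":-1,"maximum":1}}}},"newtons":{"type":"number"}},"required":["targets"]}

```bash
mkdir -p pics; python3 - <<'E'
from cell import bot
import cv2
for c in ("side","top"):
    cv2.imwrite(f"pics/{c}0.png",bot.camera(c))
    k=bot.calibration(c); print(c,k["K"].round(1).tolist(),k["R"].round(3).tolist(),k["t"].round(3).tolist())
    for l in ("leg_a","disc_thin","stand","flap","soap","tumbler","cream"):
        for r in bot.regions_of(c,l): print(l,round(r["p"],2),[round(float(x)) for x in r["box"]],int(r["pixels"].sum()))
print(bot.state())
E
```

```text
side [[543.1, 0.0, 322.3], [0.0, 543.1, 240.6], [0.0, 0.0, 1.0]] [[0.98, -0.198, 0.023], [-0.104, -0.608, -0.787], [0.171, 0.769, -0.616]] [-0.586, 0.113, 0.934]
leg_a 0.86 [359, 428, 26, 44] 843
leg_a 0.85 [252, 358, 27, 49] 776
leg_a 0.84 [299, 350, 20, 48] 741
leg_a 0.72 [394, 390, 24, 41] 712
leg_a 0.66 [358, 340, 24, 45] 695
leg_a 0.64 [292, 302, 21, 49] 730
disc_thin 0.73 [228, 246, 25, 19] 527
disc_thin 0.68 [268, 139, 80, 155] 10287
stand 0.88 [268, 139, 80, 157] 10376
stand 0.41 [228, 247, 28, 21] 489
flap 0.78 [266, 120, 72, 114] 7541
flap 0.46 [268, 139, 78, 158] 10583
soap 0.89 [408, 208, 34, 77] 1989
soap 0.36 [294, 445, 24, 34] 664
cream 0.71 [373, 191, 31, 32] 922
top [[608.0, 0.0, 317.7], [0.0, 608.0, 245.4], [0.0, 0.0, 1.0]] [[0.026, -1.0, -0.007], [-0.992, -0.025, -0.121], [0.121, 0.01, -0.993]] [-0.044, 0.577, 1.319]
leg_a 0.72 [470, 251, 17, 16] 224
leg_a 0.69 [408, 311, 17, 14] 171
leg_a 0.68 [471, 294, 21, 13] 193
leg_a 0.68 [404, 276, 17, 11] 184
leg_a 0.66 [404, 236, 19, 15] 188
leg_a 0.64 [365, 274, 13, 14] 165
leg_a 0.57 [432, 260, 18, 12] 170
leg_a 0.48 [44
[... 379 characters left out ...]
'clock': 0.8, 'joint_pos': array([-1.40638118e+00,  3.12865527e-01,  1.49771637e+00, -2.69274968e-05,
        1.33100729e+00, -2.23381016e-01]), 'joint_velocities': array([-0.00018369,  0.0003134 , -0.00174725, -0.00125249, -0.00059411,
        0.0015818 ]), 'effort': array([ 3.51732619e-03, -4.12142229e+01, -2.59887028e+01,  8.13057397e-06,
        4.82086361e-04, -2.12003079e-05]), 'ee_pos': array([ 0.19851915, -0.48601469,  0.23130566]), 'orientation': array([ 1.35107900e-06,  9.81259973e-01,  1.92688521e-01, -1.31240621e-05]), 'wrist_force': array([-0.31224748,  0.87762962, -0.31585531]), 'wrist_torque': array([ 0.01344906, -0.03684988, -0.0477778 ]), 'gripper_width': 0.9981010667405756}
```

```bash
python3 - <<'E'
import cv2
a=cv2.imread("pics/side0.png"); b=cv2.imread("pics/top0.png")
cv2.imwrite("pics/s1.png",cv2.resize(a[40:480,180:470],None,fx=1.36,fy=1.36,interpolation=3)[:600])
cv2.imwrite("pics/t1.png",cv2.resize(b[130:350,160:510],None,fx=2.28,fy=2.28,interpolation=3)[:600,:800])
E
```

```text
(no output)
```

View pics/s1.png

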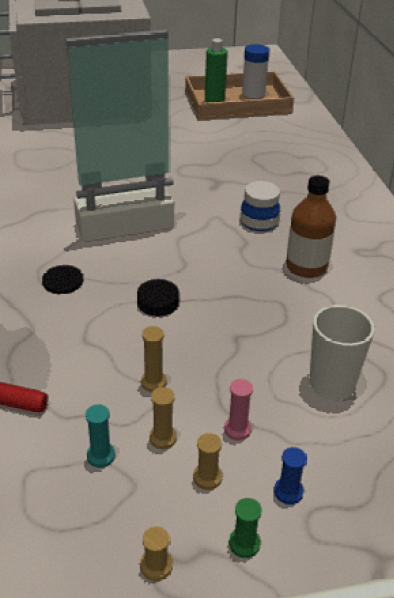

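View pics/t1.png

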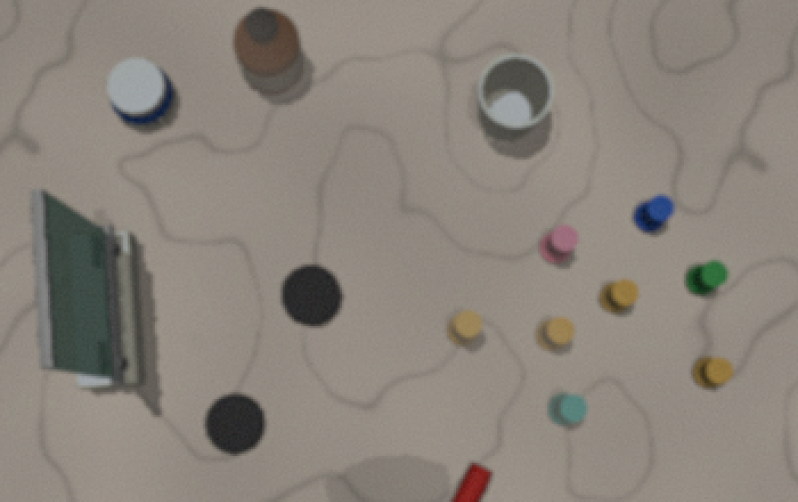

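The side crop shows four brass legs at full-image side pixels of about (292,302), (299,347), (333,379) and (295,446). The pink, turquoise, blue and green ones are decoys. The two discs are at (296,258), near the stand's -y line, and at (226,245). The first looks thicker. I'll measure leg lengths and disc thickness by fitting silhouettes.

```bash
cat > h.py <<'E'
import numpy as np,cv2
from cell import bot
from scipy.optimize import minimize
def proj(c,X):
    k=c; x=(np.asarray(X)@k["R"].T+k["t"])@k["K"].T; return x[:,:2]/x[:,2:]
def rings(x,y,prof,n=40):
    a=np.linspace(0,2*np.pi,n,endpoint=False)
    return [np.c_[x+r*np.cos(a),y+r*np.sin(a),0*a+z] for r,z in prof]
def sil(c,x,y,segs,S=4,box=None):
    m=np.zeros((box[3]*S,box[2]*S),np.uint8)
    for (r,z0,z1) in segs:
        p=np.vstack([proj(c,q) for q in rings(x,y,[(r,z0),(r,z1)])])
        p=(p+.5-[box[0],box[1]])*S
        cv2.fillConvexPoly(m,cv2.convexHull(np.round(p*16).astype(np.int32)),255,shift=4)
    return cv2.resize(m,(box[2],box[3]),interpolation=cv2.INTER_AREA)/255.
def leg(L,z=0): return [(.016,z,z+.006),(.011,z,z+L),(.013,z+L-.004,z+L)]
def back(c,uv,z=0):
    d=np.linalg.inv(c["K"])@[*uv,1]; d=c["R"].T@d; o=-c["R"].T@c["t"]
    return (o+d*(z-o[2])/d[2])[:2]
def fit(c,mask,box,segs,x0):
    m=mask[box[1]:box[1]+box[3],box[0]:box[0]+box[2]].astype(float)
    f=lambda p: np.abs(sil(c,p[0],p[1],segs,box=box)-m).sum()/m.sum()
    r=minimize(f,x0,method="Nelder-Mead",options=dict(initial_simplex=[x0,x0+[.006,0],x0+[0,.006]],xatol=1e-4,fatol=1e-4))
    return r.x,r.fun
E
python3 - <<'E'
from h import *
S=cv2.imread("pics/side0.png");T=cv2.imread("pics/top0.png")
cs,ct=bot.calibration("side"),bot.calibration("top")
h=cv2.cvtColor(S,cv2.COLOR_BGR2HSV); brass=(h[...,0]>12)&(h[...,0]<30)&(h[...,1]>95)
ht=cv2.cvtColor(T,cv2.COLOR_BGR2HSV); brt=(ht[...,0]>12)&(ht[...,0]<30)&(ht[...,1]>75)
for n,(u,v) in dict(p=(292,302),q=(299,347),r=(333,379),s=(295,446)).items():
    box=(u-16,v-28,32,56); out=[]
    m=np.zeros(brass.shape,bool);m[v-28:v+28,u-16:u+16]=brass[v-28:v+28,u-16:u+16]
    _,lab,st,_=cv2.connectedComponentsWithStats(m.astype(np.uint8)); m=lab==1+st[1:,4].argmax()
    x0=back(cs,(u,v),.03)
    for L in (.048,.06,.072,.084):
        x,f=fit(cs,m,box,leg(L),x0)
        # top view check
        b=proj(ct,[[*x,.03]])[0].astype(int); tb=(b[0]-16,b[1]-16,32,32)
        mt=np.zeros(brt.shape,bool);mt[tb[1]:tb[1]+32,tb[0]:tb[0]+32]=brt[tb[1]:tb[1]+32,tb[0]:tb[0]+32]
        xt,ft=fit(ct,mt,tb,leg(L),x)
        out.append((L,x.round(4).tolist(),round(f,3),xt.round(4).tolist(),round(ft,3)))
    print(n,int(m.sum()),*out,sep="\n ")
g=S.max(2)<45; gt=T.max(2)<60
for n,(u,v),(ut,vt) in (("under",(296,258),(296,259)),("aside",(226,245),(263,316))):
    for H in (.008,.02):
        box=(u-24,v-20,48,40); x,f=fit(cs,g,box,[(.03,0,H)],back(cs,(u,v),H))
        xt,ft=fit(ct,gt,(ut-25,vt-25,50,50),[(.03,0,H)],back(ct,(ut,vt),H))
        print(n,H,x.round(4),round(f,3),xt.round(4),round(ft,3))
E
```

```text
p
 710
 (0.048, [0.5205, -0.1274], np.float64(0.428), [0.5219, -0.1338], np.float64(0.241))
 (0.06, [0.5205, -0.1274], np.float64(0.336), [0.5209, -0.1331], np.float64(0.247))
 (0.072, [0.5203, -0.1261], np.float64(0.239), [0.5203, -0.1326], np.float64(0.284))
 (0.084, [0.5202, -0.1294], np.float64(0.132), [0.5192, -0.1323], np.float64(0.336))
q
 795
 (0.048, [0.5174, -0.2154], np.float64(0.433), [0.5176, -0.2231], np.float64(0.28))
 (0.06, [0.5174, -0.2151], np.float64(0.334), [0.5168, -0.2219], np.float64(0.301))
 (0.072, [0.5173, -0.2163], np.float64(0.228), [0.5164, -0.2214], np.float64(0.367))
 (0.084, [0.5169, -0.2162], np.float64(0.201), [0.5158, -0.2196], np.float64(0.445))
r
 659
 (0.048, [0.5564, -0.278], np.float64(0.193), [0.5562, -0.2844], np.float64(0.091))
 (0.06, [0.5564, -0.2799], np.float64(0.082), [0.5555, -0.2834], np.float64(0.125))
 (0.072, [0.556, -0.281], np.float64(0.238), [0.5545, -0.2817], np.float64(0.204))
 (0.084, [0.5564, -0.2791], np.float64(0.314), [0.5551, -0.2828], np.float64(0.283))
s
 717
 (0.048, [0.4844, -0.3724], np.float64(0.08), [0.4832, -0.3764], np.float64(0.113))
 (0.06, [0.4844, -0.3732], np.float64(0.234), [0.4823, -0.3734], np.float64(0.199))
 (0.072, [0.4846, -0.3722], np.float64(0.362), [0.4829, -0.374], np.float64(0.299))
 (0.084, [0.4846, -0.3721], np.float64(0.36), [0.4829, -0.3757], np.float64(0.395))
under 0.008 [0.5512 0.0283] 0.147 [0.5494 0.0186] 0.151
under 0.02 [0.5501 0.0234] 0.113 [0.5503 0.0186] 0.193
aside 0.008 [0.4215 0.0951] 0.132 [0.421  0.0894] 0.228
aside 0.02 [0.421  0.0944] 0.44 [0.4209 0.0876] 0.271
```

```bash
python3 - <<'E'
import cv2,numpy as np
a=cv2.imread("pics/side0.png")
r=lambda i:cv2.resize(i,(400,400),interpolation=cv2.INTER_CUBIC)
cv2.imwrite("pics/c1.png",np.hstack([r(a[335:425,285:375]),cv2.convertScaleAbs(r(a[210:300,215:305]),alpha=1.6,beta=20)]))
E
```

```text
(no output)
```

View pics/c1.png

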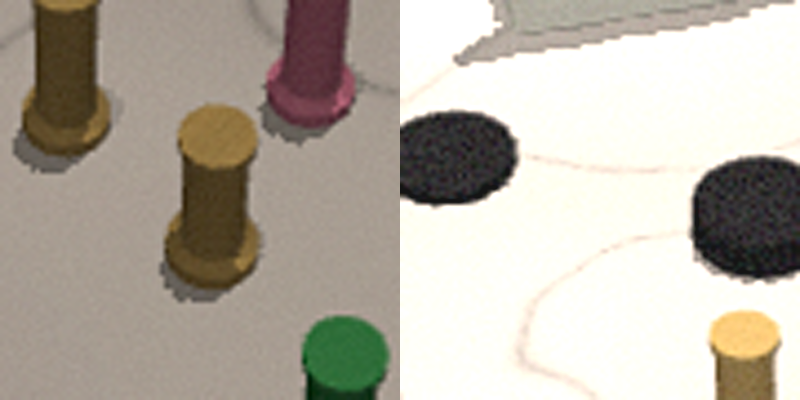

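Request:
move_arm(
  targets=[
    [[0.1,0.0907,-0.012,0.0133,0,0,0],[0.1,0.0907,-0.012,0.0133,0,0,0],[0.1,0.0907,-0.012,0.0133,0,0,0],[0.1,0.0907,-0.012,0.0133,0,0,0],[0.1,0.0907,-0.012,0.0133,0,0,0],[0.1,0.0907,-0.012,0.0133,0,0,0],[0.1,0.0907,-0.012,0.0133,0,0,0],[0.1,0.0907,-0.012,0.0133,0,0,0],[0.1,0.0907,-0.012,0.0133,0,0,0],[0.1,0.0907,-0.012,0.0133,0,0,0],[0.1,0.0907,-0.012,0.0133,0,0,0],[0.1,0.0907,-0.012,0.0133,0,0,0],[0.1,0.0907,-0.012,0.0133,0,0,0],[0.1,0.0907,-0.012,0.0133,0,0,0],[0.1,0.0907,-0.012,0.0133,0,0,0],[0.1,0.0907,-0.012,0.0133,0,0,0],[0.1,0.0907,-0.012,0.0133,0,0,0],[0.1,0.0907,-0.012,0.0133,0,0,0],[0.1,0,0,0,0,0,0]],
  ],
  newtons=40,
)

```text
clock: 2.38
ee_pos: [0.5582, -0.2793, 0.1704]
orientation: [-0.001, 0.981, 0.194, 0.0]
wrist_force: [0.5, 0.1, 0.0]
gripper_width: 0.553
```

The right half of the crop shows a thick disc under the flap (side px ~296,258) and a thin one aside (226,245). So I need leg_b, 60 mm. The four brass candidates in side pixels are (292,302) at 84 mm, (299,347) at 72, (333,379) at 60 and (295,446) at 48. The one at (333,379) fits, and the left half of the crop shows it is plain brass. Next I'll refine its position with the wrist camera.

```bash
python3 - <<'E'
from h import *
c=bot.calibration("wrist"); im=bot.camera("wrist"); cv2.imwrite("pics/w1.png",im)
h=cv2.cvtColor(im,cv2.COLOR_BGR2HSV); b=((h[...,0]>12)&(h[...,0]<30)&(h[...,1]>95)).astype(np.uint8)
n,lab,st,ce=cv2.connectedComponentsWithStats(b)
for i in range(1,n):
    if st[i,4]>300: print(st[i],ce[i].round())
for p in ([.5562,-.2815],[.517,-.219]): print("pred",proj(c,[[*p,0],[*p,.03],[*p,.06]]).round().tolist())
print("cam",(-c["R"].T@c["t"]).round(3), bot.state()["ee_pos"])
for r in bot.regions_of("wrist","leg_b"): print(round(r["p"],2),[round(float(v)) for v in r["box"]])
E
```

```text
[  44  171  104   67 3679] [ 95. 204.]
[ 302  201   38   59 1870] [320. 230.]
[ 190  216   61   68 2393] [221. 249.]
pred [[321.0, 216.0], [321.0, 227.0], [321.0, 239.0]]
pred [[233.0, 231.0], [225.0, 242.0], [215.0, 256.0]]
cam [ 0.634 -0.248  0.314] [ 0.55693626 -0.28043653  0.17069961]
0.95 [414, 143, 62, 51]
0.91 [322, 230, 40, 58]
0.82 [373, 341, 16, 47]
0.76 [436, 249, 59, 61]
0.74 [210, 332, 62, 79]
0.63 [223, 248, 59, 67]
0.59 [97, 202, 102, 63]
```

View pics/w1.png

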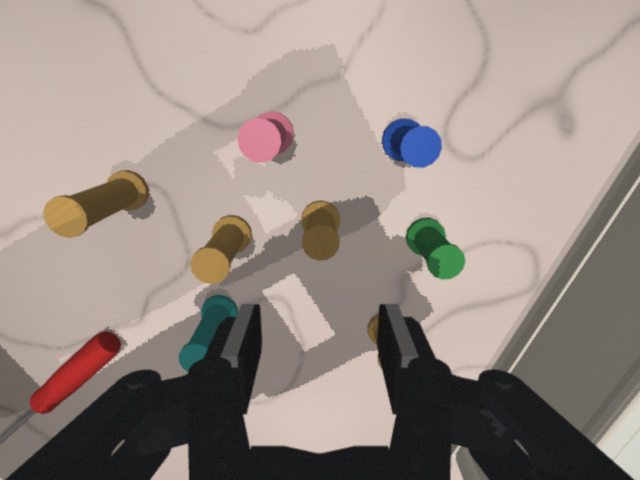

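The wrist view shows the 60 mm leg at (320,230), within about 3 px of the prediction, centred between the fingers. I'll descend and grip.

Request:
move_arm(
  targets=[
    [[0.1,0,0,0.06,0,0,0],[0.1,0,0,0.06,0,0,0],[0.1,0,0,0.06,0,0,0],[0.1,0,0,0.06,0,0,0],[0.1,0,0,0.06,0,0,0],[0.1,0,0,0.06,0,0,0],[0.1,0,0,0.06,0,0,0],[0.1,0,0,0.06,0,0,0],[0.1,0,0,0.06,0,0,0],[0.1,0,0,0.06,0,0,0],[0.1,0,0,0.032,0,0,0],[0.1,0,0,0,0,0,0],[0.1,0,0,0,0,0,0]],
  ],
)

```text
clock: 3.57
ee_pos: [0.5557, -0.2822, 0.0139]
orientation: [0.0, 0.981, 0.192, 0.0]
wrist_force: [0.1, 0.9, 1.1]
gripper_width: 0.553
```

Request:
move_arm(
  targets=[
    [[-1,0,0,0,0,0,0],[-1,0,0,0,0,0,0],[-1,0,0,0,0,0,0],[-1,0,0,0,0,0,0],[-1,0,0,0,0,0,0],[-1,0,0,0,0,0,0],[-1,0,0,0,0,0,0],[-1,0,0,0,0,0,0]],
  ],
  newtons=40,
)

```text
clock: 4.23
ee_pos: [0.5563, -0.2821, 0.0146]
orientation: [0.001, 0.981, 0.193, 0.0]
wrist_force: [-1.0, 0.3, 6.2]
gripper_width: 0.246
```

Request:
move_arm(
  targets=[
    [[-1,0,0,-0.02,0,0,0],[-1,0,0,-0.05,0,0,0],[-1,0,0,-0.05,0,0,0],[-1,0,0,-0.05,0,0,0],[-1,0,0,-0.05,0,0,0],[-1,0,0,-0.05,0,0,0],[-1,0,0,-0.05,0,0,0],[-1,0,0,-0.05,0,0,0],[-1,0,0,-0.05,0,0,0],[-1,0,0,-0.05,0,0,0],[-1,0,0,-0.05,0,0,0],[-1,0,0,0,0,0,0]],
  ],
)

```text
clock: 5.23
ee_pos: [0.5568, -0.2823, 0.1468]
orientation: [0.002, 0.981, 0.193, 0.002]
wrist_force: [0.3, -0.1, -0.7]
gripper_width: 0.254
```

Request:
move_arm(
  targets=[
    [[-1,0.02,-0.056,0,0,0,0],[-1,0.022,-0.057,0,0,0,0],[-1,0.022,-0.057,0,0,0,0],[-1,0.022,-0.057,0,0,0,0],[-1,0.022,-0.057,0,0,0,0],[-1,0.022,-0.057,0,0,0,0],[-1,0.022,-0.057,0,0,0,0],[-1,0.022,-0.057,0,0,0,0],[-1,0.022,-0.057,0,0,0,0],[-1,0.022,-0.057,0,0,0,0],[-1,0.022,-0.057,0,0,0,0],[-1,0.022,-0.057,0,0,0,0],[-1,0.022,-0.057,0,0,0,0],[-1,0.022,-0.057,0,0,0,0],[-1,0.022,-0.057,0,0,0,0],[-1,0.022,-0.057,0,0,0,0],[-1,0.022,-0.057,0,0,0,0],[-1,0.022,-0.057,0,0,0,0],[-1,0.022,-0.057,0,0,0,0],[-1,0,0,0,0,0,0]],
  ],
)

```text
clock: 6.9
ee_pos: [0.5496, 0.011, 0.1435]
orientation: [-0.0, 0.981, 0.194, -0.0]
wrist_force: [0.2, 0.7, -1.7]
gripper_width: 0.249
```

```bash
python3 - <<'E'
from h import *
e=bot.state(); print(e["ee_pos"].round(4),e["orientation"].round(4),e["gripper_width"])
c=bot.calibration("wrist"); im=bot.camera("wrist")
cs=bot.calibration("side"); S=bot.camera("side"); cv2.imwrite("pics/s2.png",S); cv2.imwrite("pics/w2.png",im)
for p in ([.55,.021,.02],): print("disc pred w",proj(c,[p]).round(),"s",proj(cs,[p]).round())
x,y,z=e["ee_pos"]; z0=z-.0146
print("leg base/top pred w",proj(c,[[x,y,z0],[x,y,z0+.06]]).round().tolist(),"s",proj(cs,[[x,y,z0],[x,y,z0+.06]]).round().tolist())
for l in("disc_thick","leg_b"):
  for r in bot.regions_of("wrist",l)[:4]: print(l,round(r["p"],2),[round(float(v)) for v in r["box"]])
cv2.imwrite("pics/v2.png",np.hstack([cv2.resize(im,(400,300)),cv2.resize(S[100:400,180:480],(400,400))[:300]]))
E
```

```text
[0.5496 0.011  0.1435] [-3.000e-04  9.810e-01  1.938e-01 -0.000e+00] 0.24873060811576259
disc pred w [[306. 224.]] s [[295. 255.]]
leg base/top pred w [[319.0, 302.0], [318.0, 395.0]] s [[296.0, 211.0], [295.0, 182.0]]
disc_thick 0.63 [306, 222, 88, 84]
leg_b 0.76 [490, 353, 86, 99]
leg_b 0.75 [584, 390, 98, 93]
leg_b 0.71 [618, 273, 40, 47]
leg_b 0.69 [320, 354, 85, 161]
```

View pics/v2.png

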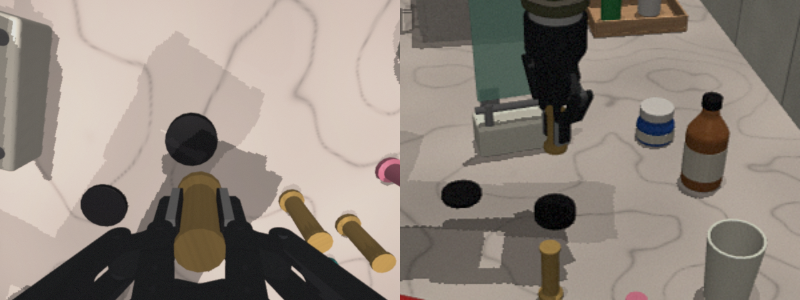

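The leg is held upright at wrist px (320,354), and the thick disc is unobstructed at (306,222), matching its prediction. I'll refine the disc centre by fitting its silhouette in the wrist view.

```bash
python3 - <<'E'
from h import *
c=bot.calibration("wrist"); im=bot.camera("wrist")
r=bot.regions_of("wrist","disc_thick")[0]; print(r["p"],r["box"])
g=(im.max(2)<60); box=(250,165,115,115)
n,lab,st,ce=cv2.connectedComponentsWithStats(g[165:268,250:365].astype(np.uint8)); print(st,ce.round())
for nm,m in (("net",r["pixels"]),):
    for H in(.008,.02):
        x,f=fit(c,m,box,[(.03,0,H)],np.array([.55,.021])); print(nm,H,x.round(4),round(f,3))
e=bot.state()["ee_pos"];print(e)
E
```

```text
0.81 [302.1, 219.7, 87.1, 82.0]
[[   0    0  115  103 6389]
 [  10   15   83   84 5456]] [[62. 46.]
 [51. 57.]]
net 0.008 [0.5471 0.02  ] 0.08
net 0.02 [0.5486 0.0205] 0.032
[0.54996537 0.00744393 0.14342617]
```

Request:
move_arm(
  targets=[
    [[-1,0.008,-0.025,0.03,0,0,0],[-1,0.008,-0.025,0.04,0,0,0],[-1,0,0,0.05,0,0,0],[-1,0,0,0.05,0,0,0],[-1,0,0,0.05,0,0,0],[-1,0,0,0.05,0,0,0],[-1,0,0,0.04,0,0,0],[-1,0,0,0.04,0,0,0],[-1,0,0,0.03,0,0,0],[-1,0,0,0.02,0,0,0],[-1,0,0,0.02,0,0,0],[-1,0,0,0.012,0,0,0],[-1,0,0,0,0,0,0],[-1,0,0,0,0,0,0],[-1,0,0,0,0,0,0]],
  ],
)

```text
clock: 8.45
ee_pos: [0.5492, 0.0211, 0.0358]
orientation: [0.0, 0.981, 0.193, 0.0]
wrist_force: [-0.5, 0.0, -1.8]
gripper_width: 0.249
```

Request:
move_arm(
  targets=[
    [[-1,0,0,0.005,0,0,0],[-1,0,0,0,0,0,0],[-1,0,0,0,0,0,0]],
  ],
)

```text
clock: 8.7
ee_pos: [0.5492, 0.0211, 0.0346]
orientation: [0.0, 0.981, 0.193, 0.0]
wrist_force: [-1.1, 0.4, 0.7]
gripper_width: 0.25
```

Request:
move_arm(
  targets=[
    [[-0.4,0,0,0,0,0,0],[-0.3,0,0,0,0,0,0],[-0.1,0,0,0,0,0,0],[0.2,0,0,0,0,0,0],[0.2,0,0,0,0,0,0],[0.2,0,0,0,0,0,0],[0.2,0,0,0,0,0,0],[0.2,0,0,0,0,0,0]],
  ],
)

```text
clock: 9.37
ee_pos: [0.5489, 0.0211, 0.0342]
orientation: [0.0, 0.981, 0.193, -0.0]
wrist_force: [0.3, 0.2, 1.4]
gripper_width: 0.603
```

Request:
move_arm(
  targets=[
    [[0.2,0,0,-0.04,0,0,0],[0.2,0,0,-0.06,0,0,0],[0.2,0,0,-0.06,0,0,0],[0.2,0,0,-0.06,0,0,0],[0.2,0,0,-0.06,0,0,0],[0.2,0,0,-0.06,0,0,0],[0.2,0,0,-0.06,0,0,0],[0.2,0,0,-0.06,0,0,0],[0.2,0,0,-0.06,0,0,0],[0.2,0,0,-0.06,0,0,0],[0.2,0,0,-0.06,0,0,0],[0.2,0,0,0,0,0,0]],
  ],
)

```text
clock: 10.37
ee_pos: [0.55, 0.021, 0.1977]
orientation: [0.001, 0.981, 0.193, 0.003]
wrist_force: [-0.0, 0.5, 0.7]
gripper_width: 0.601
```

```bash
python3 - <<'E'
from h import *
e=bot.state(); print(e["clock"],e["ee_pos"].round(4),e["joint_pos"].round(2))
c=bot.calibration("wrist"); im=bot.camera("wrist"); S=bot.camera("side"); T=bot.camera("top")
ct=bot.calibration("top");cs=bot.calibration("side")
P=[[.5495,.0208,.02],[.5495,.0208,.08]]
print("pred leg base/top w",proj(c,P).round().tolist(),"s",proj(cs,P).round().tolist(),"t",proj(ct,P).round().tolist())
cv2.imwrite("pics/v3.png",np.hstack([cv2.resize(im,(400,300)),cv2.resize(S[30:330,180:480],(400,400))[:300]]))
# hinge estimate: disc - .185 d, yaw from rod in top view
a,b=back(ct,(209.1,230),.08),back(ct,(213.5,298.9),.08); print("rod ends",a,b,"mid",(a+b)/2)
d=np.array([-(a-b)[1],(a-b)[0]]);d/=np.linalg.norm(d);d*=-np.sign(d[1])*1.0
print("d",d,"hinge from disc",np.array([.5493,.0205])-.185*d)
for z in(.29,.305,.31): print("edge y",back(ct,(179.7,252.8),z))
for n,u in (("cream",(218,171)),("soap",(277,152)),("tumbler",(385,174))): print(n,back(ct,u,.06).round(3))
E
```

```text
10.3667 [0.55   0.021  0.1977] [-0.17  0.39  1.48  0.    1.27  1.01]
pred leg base/top w [[318.0, 212.0], [318.0, 234.0]] s [[295.0, 255.0], [295.0, 230.0]] t [[295.0, 258.0], [294.0, 256.0]]
rod ends [0.60037172 0.20584818] [0.45227152 0.18933258] mid [0.52632162 0.19759038]
d [ 0.11082935 -0.99383945] hinge from disc [0.52879657 0.2043603 ]
edge y [0.5274785  0.21672232]
edge y [0.52592644 0.21314336]
edge y [0.52540909 0.21195038]
cream [0.736 0.196]
soap [0.783 0.067]
tumbler [ 0.738 -0.174]
```

View pics/v3.png

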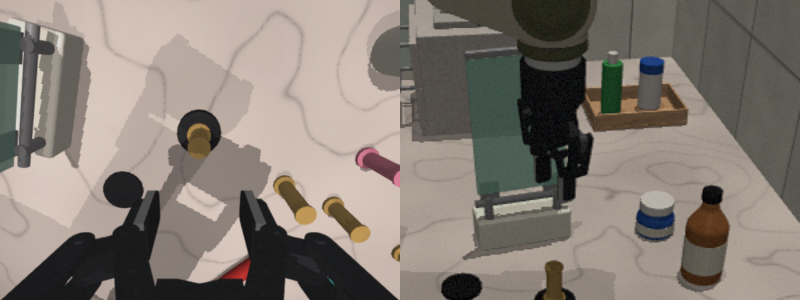

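Leg_b stands upright on the thick disc: its cap is at about the (318,234) predicted in the wrist view, and the flap is still raised. Before going behind the flap, I'll check the grey box in the background.

```bash
python3 - <<'E'
from h import *
cs=bot.calibration("side");ct=bot.calibration("top")
for u in ((209,134),(239,132),(290,121)): print(back(cs,u,0).round(3))
T=cv2.imread("pics/top0.png"); cv2.imwrite("pics/t2.png",cv2.resize(T[150:380,0:320],None,fx=2.2,fy=2.2))
for p in ([.415,.1,.27],[.415,.25,.27],[.52,.25,.27]): print(proj(ct,[p]).round())
E
```

```text
[0.407 0.586]
[0.487 0.585]
[0.633 0.631]
[[243. 317.]]
[[161. 315.]]
[[164. 258.]]
```

View pics/t2.png

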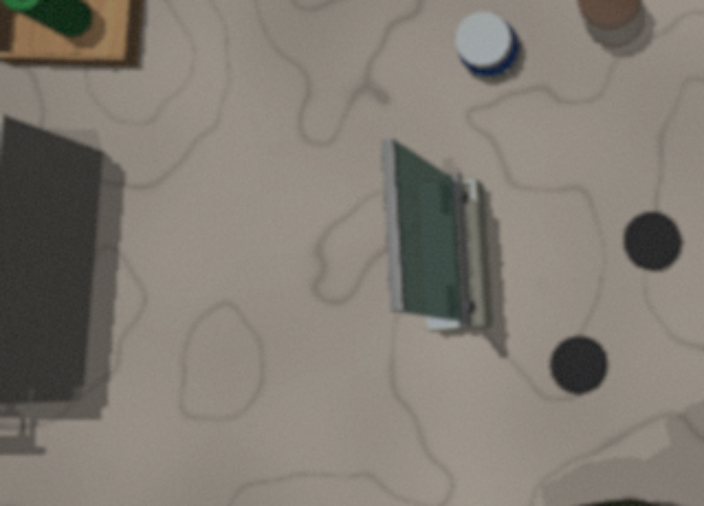

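The box is at y > 0.58, so the space behind the flap is free. I'll go around the near side with the fingers shut.

Request:
move_arm(
  targets=[
    [[-1,-0.038,-0.05,-0.029,0,0,0],[-1,-0.038,-0.05,-0.029,0,0,0],[-1,-0.038,-0.05,-0.029,0,0,0],[-1,-0.038,-0.05,-0.029,0,0,0],[-1,-0.038,-0.05,-0.029,0,0,0],[-1,-0.038,-0.05,-0.029,0,0,0],[-1,-0.038,-0.05,-0.029,0,0,0],[-1,-0.038,-0.05,-0.029,0,0,0],[-1,-0.038,-0.05,-0.029,0,0,0],[-1,-0.038,-0.05,-0.029,0,0,0],[-1,0,0,0,0,0,0],[-1,0,0,0,0,0,0]],
  ],
)

```text
clock: 11.52
ee_pos: [0.4135, 0.101, 0.2663]
orientation: [0.0, 0.981, 0.193, -0.0]
wrist_force: [-0.3, -0.6, -1.3]
gripper_width: 0.003
```

Request:
move_arm(
  targets=[
    [[-1,0.025,-0.061,0,0,0,0],[-1,0.025,-0.061,0,0,0,0],[-1,0.025,-0.061,0,0,0,0],[-1,0.025,-0.061,0,0,0,0],[-1,0.025,-0.061,0,0,0,0],[-1,0.025,-0.061,0,0,0,0],[-1,0.025,-0.061,0,0,0,0],[-1,0.025,-0.061,0,0,0,0],[-1,0.025,-0.061,0,0,0,0],[-1,0.025,-0.061,0,0,0,0],[-1,0,0,0,0,0,0],[-1,0,0,0,0,0,0]],
  ],
)

```text
clock: 12.52
ee_pos: [0.4141, 0.2656, 0.2655]
orientation: [0.0, 0.981, 0.193, -0.001]
wrist_force: [0.1, 1.3, -0.7]
gripper_width: 0.0
```

Request:
move_arm(
  targets=[
    [[-1,0.046,0.019,0,0,0,0],[-1,0.046,0.019,0,0,0,0],[-1,0.046,0.019,0,0,0,0],[-1,0.046,0.019,0,0,0,0],[-1,0.046,0.019,0,0,0,0],[-1,0.046,0.019,0,0,0,0],[-1,0.046,0.019,0,0,0,0],[-1,0.046,0.019,0,0,0,0],[-1,0,0,0,0,0,0],[-1,0,0,0,0,0,0]],
  ],
)

```text
clock: 13.35
ee_pos: [0.5136, 0.2643, 0.2659]
orientation: [0.0, 0.981, 0.192, -0.001]
wrist_force: [-0.4, 0.4, 0.5]
gripper_width: -0.001
```

```bash
python3 - <<'E'
from h import *
e=bot.state(); print(e["clock"],e["ee_pos"].round(4),e["wrist_force"].round(2),e["joint_pos"].round(2))
S=bot.camera("side");T=bot.camera("top")
cv2.imwrite("pics/v4.png",np.hstack([cv2.resize(S[0:300,160:460],(400,400)),cv2.resize(T[150:350,130:330],(400,400))]))
E
```

```text
13.35 [0.5136 0.2643 0.2659] [-0.37  0.43  0.53] [ 0.27  0.41  1.27 -0.    1.46  1.46]
```

View pics/v4.png

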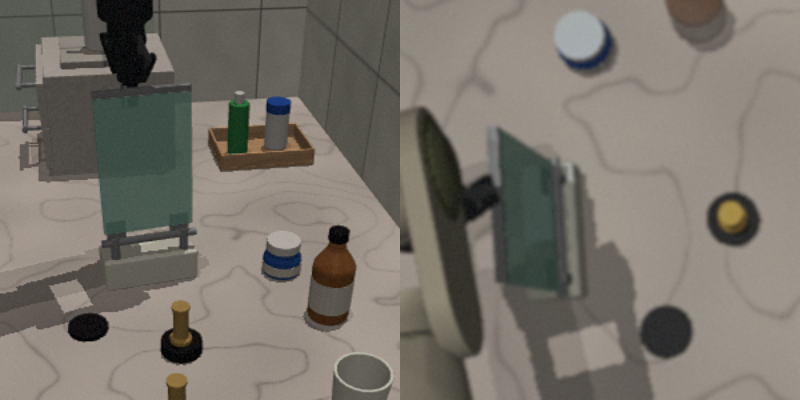

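Leg_b is centred on the thick disc in both views, and the shut fingers are behind the flap. I'll push slowly at about 60 mm/s.

Request:
move_arm(
  targets=[
    [[-1,-0.0055,0.019,0,0,0,0],[-1,-0.0055,0.019,0,0,0,0],[-1,-0.0055,0.019,0,0,0,0],[-1,-0.0055,0.019,0,0,0,0],[-1,-0.0055,0.019,0,0,0,0],[-1,-0.0055,0.019,0,0,0,0],[-1,-0.0055,0.019,0,0,0,0],[-1,-0.0055,0.019,0,0,0,0],[-1,-0.0055,0.019,0,0,0,0],[-1,-0.0055,0.019,0,0,0,0],[-1,-0.0055,0.019,0,0,0,0],[-1,-0.0055,0.019,0,0,0,0],[-1,-0.0055,0.019,0,0,0,0],[-1,-0.0055,0.019,0,0,0,0],[-1,-0.0055,0.019,0,0,0,0],[-1,-0.0055,0.019,0,0,0,0]],
  ],
)

```text
clock: 14.78
ee_pos: [0.5218, 0.1862, 0.2666]
orientation: [-0.0, 0.981, 0.193, -0.0]
wrist_force: [0.2, 1.2, 0.4]
gripper_width: 0.002
```

Request:
move_arm(
  targets=[
    [[-1,-0.0055,0.019,0,0,0,0],[-1,-0.0055,0.019,0,0,0,0],[-1,-0.0055,0.019,0,0,0,0],[-1,-0.0055,0.019,0,0,0,0],[-1,-0.0055,0.019,0,0,0,0],[-1,-0.0055,0.019,0,0,0,0],[-1,-0.0055,0.019,0,0,0,0],[-1,-0.0055,0.019,0,0,0,0],[-1,0,0,0,0,0,0]],
  ],
)

```text
clock: 15.53
ee_pos: [0.5262, 0.1463, 0.2667]
orientation: [0.0, 0.981, 0.192, -0.0]
wrist_force: [0.3, -0.4, -1.0]
gripper_width: -0.002
```

```bash
python3 - <<'E'
from h import *
e=bot.state(); print(e["clock"],e["ee_pos"].round(4),e["wrist_force"].round(2))
S=bot.camera("side");T=bot.camera("top")
cv2.imwrite("pics/v5.png",np.hstack([cv2.resize(S[0:300,160:460],(400,400)),cv2.resize(T[150:350,130:330],(400,400))]))
E
```

```text
15.5333 [0.5262 0.1463 0.2667] [ 0.25 -0.4  -0.99]
```

View pics/v5.png

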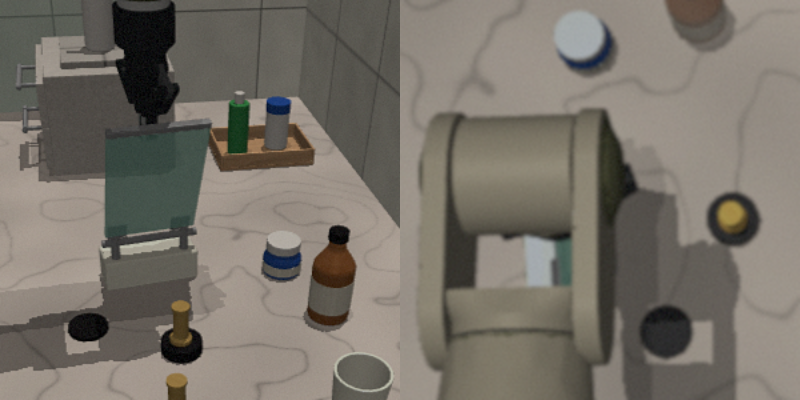

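The flap is tilting forward with almost no wrist force. I'll keep pushing.

Request:
move_arm(
  targets=[
    [[-1,-0.0055,0.019,0,0,0,0],[-1,-0.0055,0.019,0,0,0,0],[-1,-0.0055,0.019,0,0,0,0],[-1,-0.0055,0.019,0,0,0,0],[-1,-0.0055,0.019,0,0,0,0],[-1,-0.0055,0.019,0,0,0,0],[-1,-0.0055,0.019,0,0,0,0],[-1,-0.0055,0.019,0,0,0,0],[-1,-0.0055,0.019,0,0,0,0],[-1,-0.0055,0.019,0,0,0,0],[-1,-0.0055,0.019,0,0,0,0],[-1,-0.0055,0.019,0,0,0,0],[-1,0,0,0,0,0,0],[-1,0,0,0,0,0,0],[-1,0,0,0,0,0,0],[-1,0,0,0,0,0,0]],
  ],
)

```text
clock: 16.97
ee_pos: [0.5322, 0.0885, 0.2667]
orientation: [-0.0, 0.981, 0.193, 0.0]
wrist_force: [-0.2, -0.0, 0.5]
gripper_width: -0.001
```

```bash
python3 - <<'E'
from h import *
e=bot.state(); print(e["clock"],e["ee_pos"].round(4),e["wrist_force"].round(2))
S=bot.camera("side")
cs=bot.calibration("side"); d=np.array([.11,-.994]);H=np.array([.5285,.203]); x=np.array([.994,.11])
for a in (1.1,1,.9,.8,.6,.4,.2,0):
    m=H+d*(.229*np.cos(a)+-.008*-np.sin(a)*-1); z=.08+.229*np.sin(a)+.008*np.cos(a)
    print(a,proj(cs,[[*(m-x*.07),z],[*(m+x*.07),z]]).round().tolist())
for r in bot.regions_of("side","flap"): print(r["p"],r["box"])
cv2.imwrite("pics/v6.png",cv2.resize(S[0:300,160:460],(600,600)))
E
```

```text
16.9667 [0.5322 0.0885 0.2667] [-0.17 -0.01  0.51]
1.1 [[240.0, 108.0], [319.0, 99.0]]
1 [[242.0, 119.0], [322.0, 110.0]]
0.9 [[245.0, 131.0], [326.0, 121.0]]
0.8 [[248.0, 144.0], [329.0, 134.0]]
0.6 [[253.0, 171.0], [334.0, 160.0]]
0.4 [[257.0, 199.0], [337.0, 186.0]]
0.2 [[260.0, 225.0], [339.0, 212.0]]
0 [[262.0, 248.0], [339.0, 234.0]]
0.84 [281.5, 153.1, 87.8, 56.3]
```

View pics/v6.png

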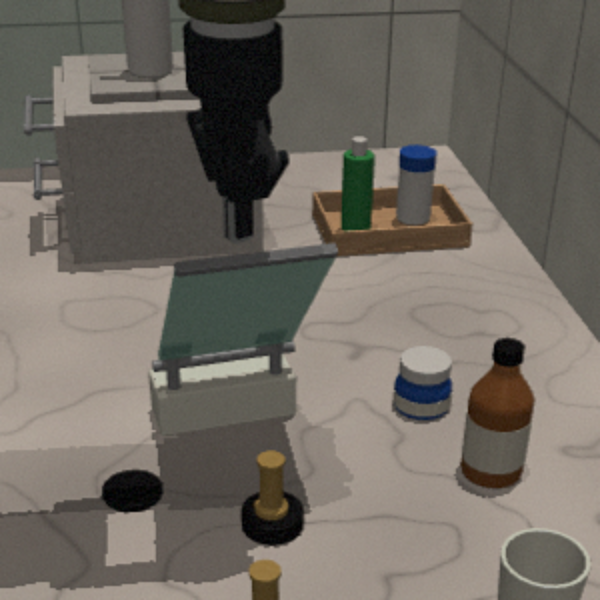

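The edge runs about (248,132)–(328,124), so the flap is at roughly 0.88 rad, below 1.0, and it has left the fingers. I'll hold still and let it sink.

Request:
move_arm(
  targets=[
    [[-1,0,0,0,0,0,0],[-1,0,0,0,0,0,0],[-1,0,0,0,0,0,0],[-1,0,0,0,0,0,0],[-1,0,0,0,0,0,0],[-1,0,0,0,0,0,0],[-1,0,0,0,0,0,0],[-1,0,0,0,0,0,0],[-1,0,0,0,0,0,0],[-1,0,0,0,0,0,0],[-1,0,0,0,0,0,0],[-1,0,0,0,0,0,0],[-1,0,0,0,0,0,0],[-1,0,0,0,0,0,0],[-1,0,0,0,0,0,0],[-1,0,0,0,0,0,0],[-1,0,0,0,0,0,0],[-1,0,0,0,0,0,0]],
  ],
)

```text
clock: 18.57
ee_pos: [0.5323, 0.0883, 0.2667]
orientation: [-0.0, 0.981, 0.193, 0.0]
wrist_force: [0.3, -0.4, 0.5]
gripper_width: -0.003
```

```bash
python3 - <<'E'
from h import *
S=bot.camera("side"); print(bot.state()["clock"],[r["box"] for r in bot.regions_of("side","flap")])
E
```

```text
18.6167 [[291.1, 204.2, 97.4, 69.9]]
```

Request:
move_arm(
  targets=[
    [[-1,0,0,0,0,0,0],[-1,0,0,0,0,0,0],[-1,0,0,0,0,0,0],[-1,0,0,0,0,0,0],[-1,0,0,0,0,0,0],[-1,0,0,0,0,0,0],[-1,0,0,0,0,0,0],[-1,0,0,0,0,0,0],[-1,0,0,0,0,0,0],[-1,0,0,0,0,0,0],[-1,0,0,0,0,0,0],[-1,0,0,0,0,0,0],[-1,0,0,0,0,0,0],[-1,0,0,0,0,0,0],[-1,0,0,0,0,0,0],[-1,0,0,0,0,0,0],[-1,0,0,0,0,0,0],[-1,0,0,0,0,0,0]],
  ],
)

```text
clock: 20.17
ee_pos: [0.5322, 0.0883, 0.2667]
orientation: [0.0, 0.981, 0.193, -0.0]
wrist_force: [0.4, 0.5, -0.5]
gripper_width: 0.0
```

```bash
python3 - <<'E'
from h import *
S=bot.camera("side"); print(bot.state()["clock"],[r["box"] for r in bot.regions_of("side","flap")])
cv2.imwrite("pics/v7.png",cv2.resize(S[120:320,200:400],(600,600),interpolation=2))
E
```

```text
20.2167 [[291.1, 210.6, 100.0, 78.9], [286.4, 208.6, 106.8, 81.4]]
```

View pics/v7.png

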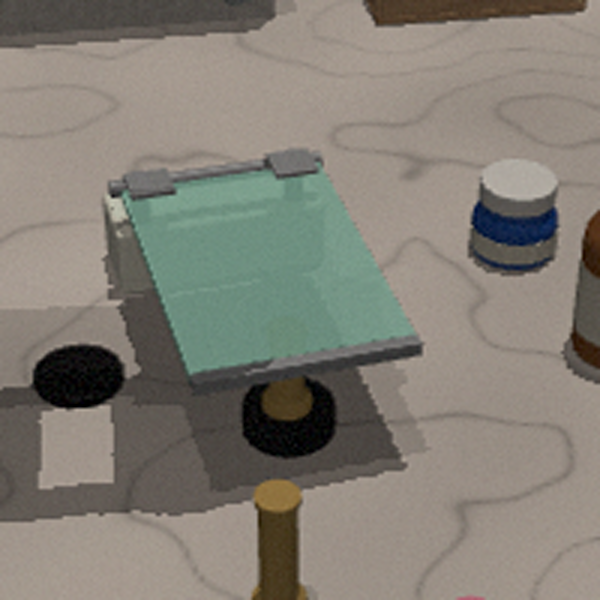

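The flap's upper edge is at (263,246)–(340,235), against (262,248)–(339,234) predicted for level. The leg is upright under it. I'll check that it's still, then hand in.

Request:
move_arm(
  targets=[
    [[-1,0,0,0,0,0,0],[-1,0,0,0,0,0,0],[-1,0,0,0,0,0,0],[-1,0,0,0,0,0,0],[-1,0,0,0,0,0,0],[-1,0,0,0,0,0,0],[-1,0,0,0,0,0,0],[-1,0,0,0,0,0,0],[-1,0,0,0,0,0,0],[-1,0,0,0,0,0,0],[-1,0,0,0,0,0,0],[-1,0,0,0,0,0,0]],
  ],
)

```text
clock: 21.27
ee_pos: [0.5322, 0.0883, 0.2667]
orientation: [-0.0, 0.981, 0.193, -0.0]
wrist_force: [0.6, 0.2, -0.8]
gripper_width: 0.001
```

```bash
python3 - <<'E'
from h import *
S=bot.camera("side"); S2=cv2.imread("pics/v7.png"); now=cv2.resize(S[120:320,200:400],(600,600),interpolation=2)
d=cv2.blur(cv2.absdiff(now,S2),(9,9)); print("max blurred change",d.max(), bot.state()["clock"])
if d.max()<25: print(bot.hand_in())
E
```

```text
max blurred change 10 21.3167
the job is handed in; nothing more can be done
None
```

The flap now rests level on the 60 mm leg (leg_b), and I handed the job in at about 21 s of the 59 s limit.

- **Disc and leg:** The disc under the flap is the 20 mm one, so leg_b was the match. I stood leg_b on the middle of that disc and let go while the flap was still raised.
- **Flap:** I pushed it from behind at about 60 mm/s to roughly 0.88 rad. From there it sank slowly by its own weight onto the leg.

**Last checks:**
- The flap's edge was within about 2 px of where it should be when level.
- The scene showed no change over the last second, and the shut gripper was well clear of the flap.
- After release, the leg looked upright and centred on the disc. Under the flap only its lower part could be seen.
- I planned the moves to stay clear of the soap bottle, tumbler and cream jar. None looked shifted in the pictures, but I did not measure them afterwards.

**Where measurements disagreed:**
- The first thickness fit of the disc was unclear: the side view favoured 20 mm and the top view 8 mm. The enlarged crop and the wrist-camera fit (error 0.03 against 0.08) settled it at 20 mm.
- The side and top cameras differed by 3–8 mm in y, so I used averages and corrected them with the wrist camera.

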